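# Put the pantry goods back in their holders

## Robot

A 6-joint arm with a two-finger parallel gripper is mounted at the origin on the work surface. World frame = base frame: x ahead of the robot, y to its left, z up, the work surface at z = 0. Lengths are in m, angles in rad, forces in N, time in s.
With the tool pointing down it reaches from about 0.35 to 0.975 m from the base axis. Payload 4.9 kg.
Tool frame: the origin (TCP) lies between the finger pads; the fingertips stand 19 mm ahead of it and the grasp point (between the pads) is the TCP; z points along the fingers, y is the line along which they close (so a half turn about z gives the same grasp; the last joint's range is limited). The gripper opens to 85 mm and grips with 20 to 120 N. Pads are 22 mm wide; open, the fingers measure 114 mm over their backs; the gripper's body (76 mm by 85 mm) begins 54 mm behind the grasp point. The pads swing forward as they close: fully open they stand 13 mm farther back than shut.
Start: joints at [0.993, 0.053, 1.613, -0, 1.476, -0.119], TCP at [0.277, 0.56, 0.25] pointing down, gripper open.
Joint ranges: [-3.01, 3.01], [-1.01, 2.22], [0.06, 2.58], [-1.02, 4.17], [0.09, 2.62], [-3.14, 3.14]. Speed limits (rad/s): [2.57, 2.57, 3.14, 3.14, 3.14, 3.14].

## Interface

Orientations are given as a rotation vector (axis times angle).
In Python, from station import ctrl gives the robot as it stands. The module is installed in compiled form; this text tells all that it offers.
- The arm moves only by the tool servo_tool, never from a script. Its argument "increments" is a list that holds one entry, the list of rows, each a list of 5 numbers: the finger opening in cm, from 0 to 8.54, then the shift along the tool's x, y, z in cm, then the turn about the tool's z in degrees. A call has 1 to 5 rows; each row is the pose to reach, as a shift and turn from the pose commanded when the call began, along the tool's axes at that moment; what a row does not reach only later rows make up. A row lasts 1/10 s, in which the tool goes at most 50 mm and 8.59 degrees, less where a joint would pass 70% of its speed; a pose out of reach is approached as far as the arm can. A call with a gripper value outside its range is refused whole. The fingers move at their own pace and stop on an object; "newtons" is the grip in N (left out, the last holds). Time passes only in rows, so rows that repeat a pose let the fingers close. It gives the time, the measured TCP pose, the force, the opening and the grip force at its end, in the units of the state.
- ctrl.get_obs(): the state, without advancing time (a new reading comes with each control period).
- ctrl.get_image(name): name is "scene" or "top" or "wrist"; returns a dict with "img" (420x560x3 uint8, red, green, blue), "fx", "fy", "cx", "cy" (pixels), "rvec" (rotation vector, rad) and "tvec" (3), from world to camera coordinates, as OpenCV has them; the wrist camera has in their place "mount" (4x4, takes a point from camera to tool coordinates, whose origin is the TCP and whose axes are the flange's). Camera axes: x right, y down, z forward; pixel columns grow to the right and rows downward; lengths in m; the calibration is good to about 2 mm. A picture is of the moment at which its call begins: read the wrist's pose just before it. There is no depth.
- ctrl.finish_job(): hands the job in; it is judged then, once.
The state is a dict: "t": time; "q": joint angles; "dq": joint speeds; "effort": joint torques, N m; "tool_pos": TCP position; "tool_rot": TCP orientation; "contact_force": force on the tool from outside, world axes, zero at the start; "wrist_torque": the same for the moment, N m; "opening": finger opening in m; "grip_force": force on a finger pad.
Only numpy, scipy, OpenCV 4.12 (cv2) and the standard library are available. Lean on these libraries where they do the work, as an engineer would, in place of code of your own. Each camera call takes 0.05 s, during which the arm holds its last target. There are 200 camera calls.

## Task

Put the four goods on the pantry counter away, each standing upright in the holder made for it: the food can in the wide round coaster, the small spice jar in the narrow round coaster, the oblong tin in the oblong tray, and the pepper mill in the flared dock, pushed down past its sprung balls until it clicks fully home. Set each one down gently without dropping it or tipping it over, and leave the sauce bottle and the carton as they stand.

Things in the scene. Friction and masses are not known exactly. Their poses are not given: they have to be found in the camera images.
- can: Food can: short round can, bare aluminium with a paper band, 62 mm diameter, 55 mm tall (side straight up to 43 mm, then drawn in a little), about 0.2 kg. Loose, standing. Origin: centre of its underside, z up.
- jar: Spice jar: slim round amber glass jar with paper band and red cap, 40 mm diameter, 85 mm tall (side straight up to 52 mm, the cap 37 mm in diameter), about 0.13 kg. Loose, standing. Origin: centre of its underside, z up.
- tin: Oblong metal tin with a paper band, 72 mm (its x) by 40 mm (its y), 68 mm tall, the straight sides up to 60 mm, about 0.18 kg. Loose, standing. Origin: centre of its underside, z up.
- mill: Pepper mill, dark wood on a steel foot, 108 mm tall over its small top button, about 0.22 kg. Foot 44 mm wide up to 30 mm, narrowed to 37 mm at its lower edge, a groove around it 9 to 19 mm up; wooden cylinder 40 mm wide from 34 to 80 mm (grip here); above it a neck and a 38 mm head, the wood ending 103 mm up. Loose, standing. Origin: centre of its underside, z up.
- can_coaster: Wide round white coaster with a dark rubber liner, fixed: inside diameter 78 mm, outside 86 mm, floor 3 mm thick, rim top 12 mm above the counter. Takes the can. Origin: centre of its underside, z up.
- jar_coaster: Narrow round white coaster with a dark rubber liner, fixed: inside diameter 56 mm, outside 64 mm, floor 3 mm thick, rim top 12 mm above the counter. Takes the spice jar. Origin: centre of its underside, z up.
- tin_tray: Oblong white tray with a dark rubber liner, fixed: inside 88 mm (its x) by 56 mm (its y), outside 96 by 64 mm, floor 4 mm thick, rim top 12 mm above the counter. Takes the tin, long side along long side, either way round. Origin: centre of its underside, z up.
- mill_dock: Fixed round white dock: flared mouth 67 mm wide inside, 76 mm outside, rim 30 mm up, narrowing to a 48 mm well below 18 mm; floor 4 mm thick. Three steel spring balls in the well, 17 mm up, stop an unpressed mill about 10 mm short of the floor; 5 to 8 N straight down pushes it past them, any turn about z. Seated, the mill stands on the floor. Origin: centre of its underside, z up.
- sauce: Bystander: red sauce bottle, 60 mm diameter, 170 mm tall, standing. Leave it alone. Origin: centre of its underside, z up.
- carton: Bystander: cardboard carton, 60 mm (x) by 150 mm (y) by 100 mm tall. Leave it alone. Origin: centre of its underside, z up.
Not all that is in view belongs to the job. What is shaped like the mill_dock but brown is not meant.

How it is judged:
At the end, for the whole second after the job is handed in: Each of the goods stands on the floor of its holder (underside within 3 mm of it; centres within 12 mm, tin 14 mm, mill 6 mm), tin along its tray within 0.35 rad, mill clicked home, all upright within 0.1 rad, released, at rest; sauce bottle and carton upright within 30 mm of their first places (horizontal distance between can and can_coaster below 0.012 m and z of can in the frame of can_coaster between 0 and 0.006 m and angle between each of can, jar, tin, mill's own z axis and vertical below 0.1 rad and linear speed of each of can, jar, tin, mill below 0.02 m/s and horizontal distance between jar and jar_coaster below 0.012 m and z of jar in the frame of jar_coaster between 0 and 0.006 m and horizontal distance between tin and tin_tray below 0.014 m and z of tin in the frame of tin_tray between 0.001 and 0.007 m and horizontal distance between mill and mill_dock below 0.006 m and z of mill in the frame of mill_dock between 0.001 and 0.007 m and angle between the x axis of tin and the x axis of tin_tray, either way round below 0.35 rad and distance of each of sauce, carton from where it was at the start of the episode below 0.03 m and angle between each of sauce, carton's own z axis and vertical below 0.15 rad); the robot touches nothing.
It fails at once if the sauce bottle is moved by more than 30 mm or knocked over (distance of sauce from where it was at the start of the episode above 0.03 m or angle between sauce's own z axis and vertical above 0.3 rad).
It fails at once if the carton is moved by more than 30 mm or knocked over (distance of carton from where it was at the start of the episode above 0.03 m or angle between carton's own z axis and vertical above 0.3 rad).
It fails at once if one of the goods is dropped: falls free of the robot faster than 0.6 m/s (from about 20 mm) ((linear speed of can above 0.6 m/s and contact force between can and the fingers below 0.01 N and contact force between can and the arm below 0.01 N) or (linear speed of jar above 0.6 m/s and contact force between jar and the fingers below 0.01 N and contact force between jar and the arm below 0.01 N) or (linear speed of tin above 0.6 m/s and contact force between tin and the fingers below 0.01 N and contact force between tin and the arm below 0.01 N) or (linear speed of mill above 0.6 m/s and contact force between mill and the fingers below 0.01 N and contact force between mill and the arm below 0.01 N)).
It fails at once if one of the goods is tipped over (angle between any of can, jar, tin, mill's own z axis and vertical above 0.8 rad).
It also fails if it takes over 115 s, if anything falls off the work surface, if the arm or the gripper's body presses on something with over 40 N, if the wrist force passes 120 N, or if a joint passes its speed limit or range.

## Working session

There is one attempt and no reset: what is moved stays moved. The work goes in short steps, Python scripts to look and compute and a tool call to move; the robot and the scene stay as the last step left them, time stands still between calls to the robot, and variables do not carry over. Pictures are saved under pics/ and viewed, at most 14 in all, crops included, and the job is handed in when it is done.

Besides the shell and the picture viewer there is one more tool, called after ">>>" as name(argument=value, ...) on one line, values as JSON. servo_tool: Moves the arm, as the interface text tells. Its arguments: {"type":"object","properties":{"increments":{"type":"array"},"newtons":{"type":"number"}},"required":["increments"]}

```bash
mkdir -p pics; python3 - <<'E'
from station import ctrl
import cv2,pickle
o=ctrl.get_obs();print({k:o[k] for k in('t','tool_pos','tool_rot','opening')})
d={}
for n in("scene","top"):
    d[n]=ctrl.get_image(n);cv2.imwrite(f"pics/{n}0.png",d[n]["img"][:,:,::-1]);print(n,{k:v for k,v in d[n].items() if k!='img'})
pickle.dump(d,open('d0.pkl','wb'))
E
```

```text
{'t': 0.0, 'tool_pos': array([0.27645244, 0.55987242, 0.24903142]), 'tool_rot': array([-0.71425972, -3.05852605,  0.00308841]), 'opening': 0.0853271137558931}
scene {'fx': 381.85955689502515, 'fy': 381.85955689502515, 'cx': 279.401631589238, 'cy': 209.8855490583027, 'rvec': array([ 1.1969614 ,  2.54147127, -0.7050804 ]), 'tvec': array([ 0.38175091, -0.36789242,  1.35807588])}
top {'fx': 423.3013335319492, 'fy': 423.3013335319492, 'cx': 281.011056286692, 'cy': 216.29133178037847, 'rvec': array([ 2.15131976, -2.08765957,  0.22078079]), 'tvec': array([-0.01815199,  0.60112145,  1.01872891])}
```

View pics/scene0.png

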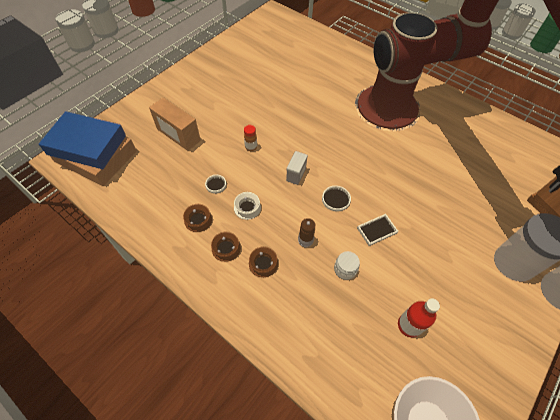

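View pics/top0.png

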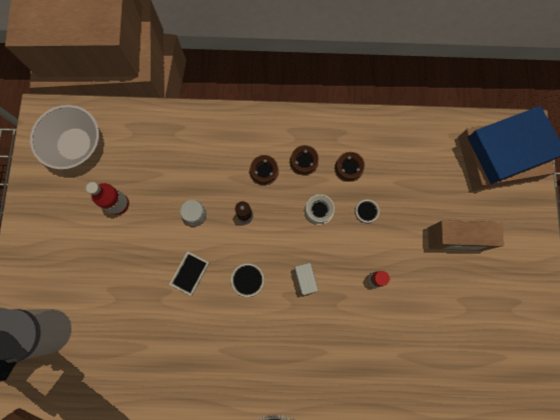

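The top view shows the goods: can (193,212), mill (243,212), tin (306,279) and jar with red cap (380,279). The holders are tray (190,273), wide coaster (248,280), white dock (320,209) and narrow coaster (367,211). Three brown decoy docks stand behind at row ~165, the sauce is at (108,197) and the carton at (470,235).

```bash
cat > h.py <<'E'
import numpy as np,cv2,pickle
def ray(d,u,v,z):
    R=cv2.Rodrigues(np.array(d['rvec']))[0];t=np.array(d['tvec'])
    c=-R.T@t; r=R.T@np.array([(u-d['cx'])/d['fx'],(v-d['cy'])/d['fy'],1.])
    return c+r*(z-c[2])/r[2]
def proj(d,p):
    K=np.array([[d['fx'],0,d['cx']],[0,d['fy'],d['cy']],[0,0,1]])
    return cv2.projectPoints(np.array([p],float),np.array(d['rvec']),np.array(d['tvec']),K,None)[0].ravel()
def blobs(m,amin=40):
    n,l,s,c=cv2.connectedComponentsWithStats(m.astype(np.uint8),connectivity=8)
    return [(s[i],c[i],l==i) for i in range(1,n) if s[i][4]>=amin]
E
python3 - <<'E'
from h import *
d=pickle.load(open('d0.pkl','rb'));t=d['top'];im=t['img'];hsv=cv2.cvtColor(im,cv2.COLOR_RGB2HSV)
H,S,V=[hsv[...,i].astype(int) for i in range(3)]
roi=np.zeros(H.shape,bool);roi[185:305,165:400]=1
R=im[...,0].astype(int)
for nm,m in(('white',(S<70)&(V>110)),('dark',(V<60)),('red',((H<6)|(H>174))&(S>170)&(V>110))):
    for s,c,l in blobs(m&roi,25):
        p=ray(t,*c,0.012);cn=cv2.findContours(l.astype(np.uint8),0,1)[0][0];r=cv2.minAreaRect(cn)
        print(nm,s,c.round(1),p[:2].round(4),'rect',np.round(r[0],1),np.round(r[1],1),round(r[2]))
cr=cv2.resize(im[190:310,160:400],None,fx=3.33,fy=3.33,interpolation=cv2.INTER_CUBIC)
cv2.imwrite('pics/c0.png',cr[:,:,::-1])
E
```

```text
white [306 195  29  29 367] [320.1 208. ] [ 0.637  -0.1042] rect [320.2 208.3] [29.  26.9] 45
white [180 200  23  21 381] [191.2 210.1] [0.6206 0.2397] rect [191. 210.] [20. 22.] 90
white [356 200  23  23  98] [366.6 211.1] [ 0.6325 -0.2291] rect [367. 211.] [22. 22.] 90
white [170 252  39  44 209] [188.9 273.7] [0.4522 0.2336] rect [188.9 273.2] [24.9 37.8] 28
white [295 263  23  32 488] [306.3 278.2] [ 0.4497 -0.0704] rect [306.3 278.3] [30.1 16.3] 74
white [231 264  33  33 166] [247.2 280.9] [0.4381 0.0821] rect [247. 280.] [32. 32.] 90
dark [236 202  16  22 259] [243.4 212.8] [0.6176 0.1004] rect [243.5 212.5] [21. 15.] 90
dark [312 202  16  15 190] [319.4 209.1] [ 0.6342 -0.1026] rect [319.5 209. ] [14. 15.] 90
dark [358 202  19  18 278] [366.9 210.5] [ 0.6342 -0.2299] rect [367.  210.5] [17. 18.] 90
dark [174 255  32  37 643] [188.9 273. ] [0.454  0.2336] rect [188.9 273. ] [19.6 33.1] 29
dark [234 266  28  28 626] [247.3 279.6] [0.4416 0.082 ] rect [247.5 279.5] [27. 27.] 90
dark [370 273   8  14  44] [373.  279.9] [ 0.4503 -0.2437] rect [373.  279.9] [13.3  5.3] 76
red [375 271  14  15 160] [381.7 277.8] [ 0.4565 -0.2663] rect [381.8 277.8] [13.4 12.7] 45
```

View pics/c0.png

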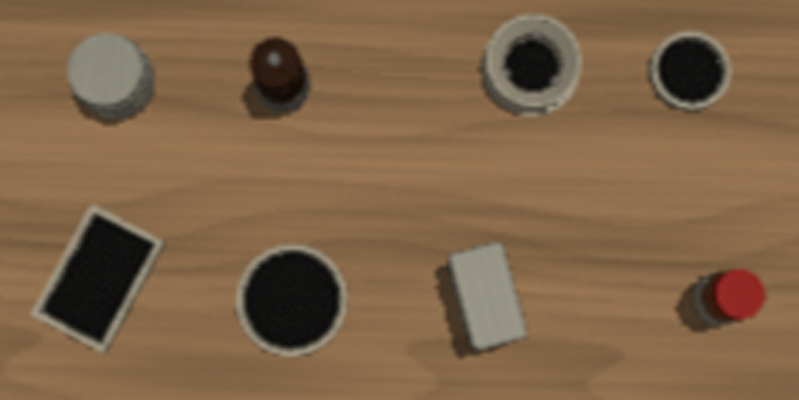

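Crop reading (crop px): can top centre (107,69), mill button (273,58), dock rim centre (533,62), jar cap (739,294), tin top centre (487,296), tray interior (98,279). They agree with the blob list.

```bash
python3 - <<'E'
from h import *
d=pickle.load(open('d0.pkl','rb'));t=d['top'];s=d['scene'];im=t['img']
P=dict(can=(191.9,210.4,.055),mill=(241.8,207.2,.107),dock=(319.9,208.4,.03),jarc=(367,211,.012),jar=(381.7,277.9,.085),tin=(306.2,278.4,.068),canc=(247.2,279.9,.012),tray=(188.9,273.2,.012))
si=s['img'].copy()
for k,(u,v,z) in P.items():
    p=ray(t,u,v,z);q=proj(s,p);print(k,p.round(4),'r',np.hypot(*p[:2]).round(3),q.round(1));cv2.circle(si,tuple(int(round(x)) for x in q),2,(0,255,0),-1)
cv2.imwrite('pics/s1.png',cv2.resize(si[150:290,180:410],None,fx=3.4,fy=3.4,interpolation=cv2.INTER_CUBIC)[:,:,::-1])
hsv=cv2.cvtColor(im,cv2.COLOR_RGB2HSV);S,V=hsv[...,1],hsv[...,2]
for nm,m,z,b in(('tin',(S<70)&(V>110),.068,(295,263,23,32)),('tray',V<60,.008,(170,252,39,44))):
    mm=np.zeros(V.shape,np.uint8);x,y,w,h=b;mm[y:y+h,x:x+w]=m[y:y+h,x:x+w]
    c=max(cv2.findContours(mm,0,1)[0],key=cv2.contourArea)
    w=np.array([ray(t,*q[0],z)[:2] for q in c],np.float32)
    r=cv2.minAreaRect(w*1000);bx=cv2.boxPoints(r);e=max([bx[1]-bx[0],bx[2]-bx[1]],key=np.linalg.norm)
    print(nm,r,'long axis deg',np.degrees(np.arctan2(e[1],e[0])))
from scipy.spatial.transform import Rotation as R
print(R.from_rotvec([-0.71426,-3.05853,.0031]).as_matrix().round(3))
E
```

```text
can [0.6108 0.2287 0.055 ] r 0.652 [346.1 259.7]
mill [0.6116 0.0966 0.107 ] r 0.619 [306.8 221.5]
dock [ 0.6319 -0.102   0.03  ] r 0.64 [245.8 201.2]
jarc [ 0.6328 -0.2301  0.012 ] r 0.673 [214.6 181.8]
jar [ 0.4517 -0.2484  0.085 ] r 0.515 [248.5 128.3]
tin [ 0.446  -0.0665  0.068 ] r 0.451 [295.8 160.4]
canc [0.4408 0.0822 0.012 ] r 0.448 [335.1 196.4]
tray [0.4535 0.2337 0.012 ] r 0.51 [376.2 227.7]
tin ((446.5103759765625, -66.66079711914062), (72.96269226074219, 40.35606384277344), 16.917940139770508) long axis deg 16.917936
tray ((454.6756591796875, 234.58050537109375), (51.446163177490234, 84.115234375), 64.96220397949219) long axis deg -25.037794
[[-0.897  0.443 -0.001]
 [ 0.443  0.897 -0.002]
 [ 0.    -0.002 -1.   ]]
```

View pics/s1.png

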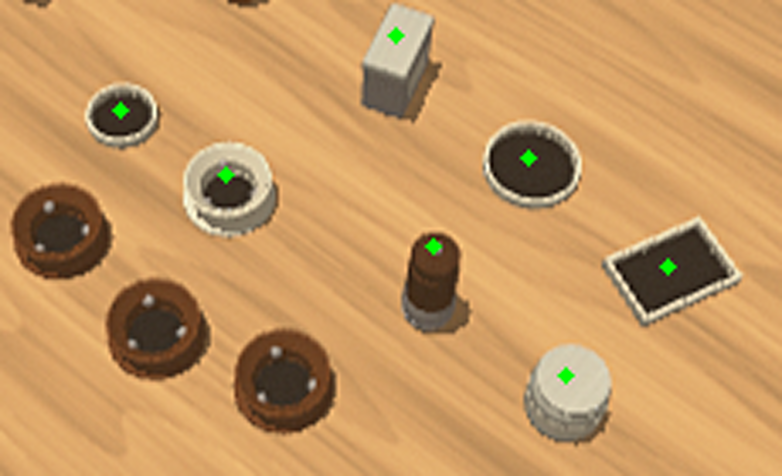

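>>> servo_tool(increments=[[[8.54, -4.5, -1.5, 0, 0], [8.54, -9, -3, 0, 0], [8.54, -13.5, -4.5, 0, 0], [8.54, -18, -6, 0, 0], [8.54, -22.4, -7.5, 0, 0]]])

```text
t: 0.6
tool_pos: [0.4452, 0.3923, 0.2498]
tool_rot: [-0.714, -3.059, 0.001]
contact_force: [0.3, 0.9, -0.1]
opening: 0.0855
grip_force: 0.0
```

>>> servo_tool(increments=[[[8.54, -4.5, -1.5, 1, -6], [8.54, -9, -3, 2, -12], [8.54, -13.5, -4.5, 3, -18], [8.54, -18, -6, 4, -24], [8.54, -22.2, -7.4, 5, -26.3]]])

```text
t: 1.1
tool_pos: [0.6116, 0.2274, 0.1993]
tool_rot: [0.004, -3.141, 0.0]
contact_force: [0.1, 0.2, 0.1]
opening: 0.0854
grip_force: 0.0
```

```bash
cat >> h.py <<'E'
from scipy.spatial.transform import Rotation as Rot
def wcam(ctrl,name):
    o=ctrl.get_obs();w=ctrl.get_image('wrist')
    T=np.eye(4);T[:3,:3]=Rot.from_rotvec(o['tool_rot']).as_matrix();T[:3,3]=o['tool_pos']
    C=np.linalg.inv(T@np.array(w['mount']));w['rvec']=cv2.Rodrigues(C[:3,:3])[0].ravel();w['tvec']=C[:3,3]
    cv2.imwrite(f'pics/{name}.png',w['img'][:,:,::-1]);pickle.dump(w,open(f'{name}.pkl','wb'));return w
def go(ctrl,p,yaw=None):
    """shift in cm and turn in deg from here to p (tool y at world angle yaw, mod 180)"""
    o=ctrl.get_obs();R=Rot.from_rotvec(o['tool_rot']).as_matrix();y=np.degrees(np.arctan2(R[1,1],R[0,1]))
    dl=R.T@(np.array(p)-o['tool_pos'])*100
    tr=None if yaw is None else round(-((yaw-y+90)%180-90),1)
    print('at',o['tool_pos'].round(4),'yaw',y.round(1),'t',round(o['t'],2),'F',np.round(o['contact_force'],1),'op',round(o['opening'],4),'-> shift cm',dl.round(2),'turn',tr)
E
python3 - <<'E'
from h import *
from station import ctrl
w=wcam(ctrl,'w1');go(ctrl,(.611,.229,.03),90);print(np.array(w['mount']).round(3),w['fx'])
for p in((.611,.229,.055),(.611,.229,0),(.612,.097,.107),(.4535,.2337,.012)):print(p,proj(w,p).round(0))
E
```

```text
at [0.6147 0.2222 0.1971] yaw 89.9 t 1.15 F [-1.3 -5.1 -1. ] op 0.0853 -> shift cm [ 0.37  0.75 16.7 ] turn -0.1
[[ 0.001 -0.951 -0.31   0.079]
 [ 1.     0.     0.     0.001]
 [-0.    -0.31   0.951 -0.123]
 [ 0.     0.     0.     1.   ]] 367.39907827595823
(0.611, 0.229, 0.055) [285. 203.]
(0.611, 0.229, 0) [285. 185.]
(0.612, 0.097, 0.107) [ 74. 227.]
(0.4535, 0.2337, 0.012) [292. -19.]
```

View pics/w1.png

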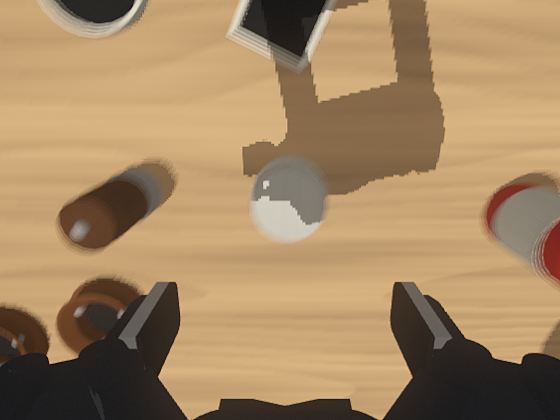

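The wrist view is blurred, since the arm was still swinging. The can is at (289,200), the mill left of it at (90,225), the sauce at (530,230) far right and the tray at the top. I'll settle and measure again.

>>> servo_tool(increments=[[[8.54, 0, 0, 3, 0], [8.54, 0, 0, 6, 0], [8.54, 0, 0, 6, 0], [8.54, 0, 0, 6, 0], [8.54, 0, 0, 6, 0]]])

```text
t: 1.65
tool_pos: [0.6116, 0.2298, 0.1424]
tool_rot: [-0.001, 3.139, 0.001]
contact_force: [0.1, -1.0, 0.1]
opening: 0.0853
grip_force: 0.0
```

```bash
python3 - <<'E'
from h import *
from station import ctrl
w=wcam(ctrl,'w2');go(ctrl,(.611,.229,.03),90)
for p in((.611,.229,.055),(.611,.229,0)):print(p,proj(w,p).round(0))
E
```

```text
at [0.6118 0.2299 0.1428] yaw 90.0 t 1.7 F [-0.4 -0.3  0.5] op 0.0854 -> shift cm [ 0.12 -0.1  11.28] turn 0.0
(0.611, 0.229, 0.055) [281. 228.]
(0.611, 0.229, 0) [282. 203.]
```

View pics/w2.png

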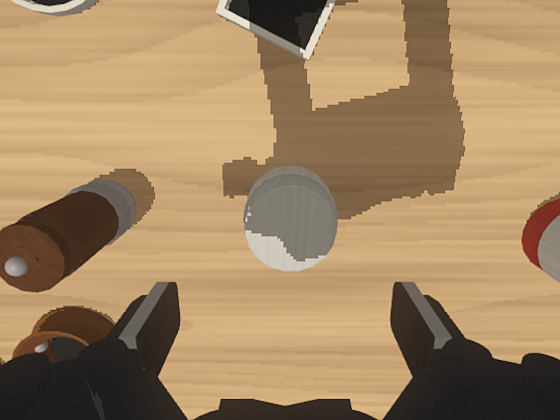

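```bash
python3 - <<'E'
from h import *
w=pickle.load(open('w2.pkl','rb'));print(w['cx'],w['cy'])
for u,v,z in((291,223.5,.055),(16,266,.107),(35,258,.103),(291,205,.02)):print(ray(w,u,v,z).round(4))
E
```

```text
284.78610848182734 213.06461126008276
[0.6078 0.2348 0.055 ]
[0.6106 0.1032 0.107 ]
[0.6083 0.1102 0.103 ]
[0.6067 0.2354 0.02  ]
```

The can top circle spans columns 245–337 and rows 176–271, centre (291,223.5), which puts the can at (0.608,0.2345). The wrist frame decides.

>>> servo_tool(increments=[[[8.54, 0.4, 0.45, 2, 0], [8.54, 0.4, 0.45, 5, 0], [8.54, 0.4, 0.45, 8, 0], [8.54, 0.4, 0.45, 10.5, 0], [8.54, 0.4, 0.45, 11.3, 0]]])

```text
t: 2.2
tool_pos: [0.6055, 0.2337, 0.0257]
tool_rot: [0.001, -3.139, 0.001]
contact_force: [-0.1, 0.4, 0.4]
opening: 0.0854
grip_force: 0.0
```

>>> servo_tool(increments=[[[5.5, 0, 0, 0, 0], [5.5, 0, 0, 0, 0], [5.5, 0, 0, 0, 0], [5.5, 0, 0, 0, 0], [5.5, 0, 0, 0, 0]]], newtons=40)

```text
t: 2.7
tool_pos: [0.6083, 0.2342, 0.0297]
tool_rot: [-0.0, 3.138, 0.002]
contact_force: [0.3, 0.3, 5.8]
opening: 0.0608
grip_force: 44.5
```

>>> servo_tool(increments=[[[5.5, 0, 0, -1, 0], [5.5, 0, 0, -4, 0], [5.5, 0, 0, -8, 0], [5.5, 0, 0, -11, 0], [5.5, 0, 0, -12, 0]]])

```text
t: 3.2
tool_pos: [0.6083, 0.2342, 0.1517]
tool_rot: [-0.0, 3.136, 0.002]
contact_force: [0.8, 0.1, -2.2]
opening: 0.0606
grip_force: 44.6
```

>>> servo_tool(increments=[[[5.5, 3, -3, 0, 0], [5.5, 6.5, -6, 0, 0], [5.5, 10, -9, 0, 0], [5.5, 13.5, -12, 0, 0], [5.5, 16.9, -14.7, 0, 0]]])

```text
t: 3.7
tool_pos: [0.4348, 0.0856, 0.1451]
tool_rot: [0.001, -3.138, 0.001]
contact_force: [0.8, -1.3, -1.3]
opening: 0.0604
grip_force: 44.7
```

>>> servo_tool(increments=[[[5.5, 0, 0, 0, 0], [5.5, 0, 0, 0, 0], [5.5, 0, 0, 0, 0]]])

```text
t: 4.0
tool_pos: [0.438, 0.0869, 0.1471]
tool_rot: [0.001, -3.141, -0.0]
contact_force: [-0.2, -0.8, -1.9]
opening: 0.0607
grip_force: 44.8
```

```bash
python3 - <<'E'
from h import *
from station import ctrl
w=wcam(ctrl,'w3');go(ctrl,(.439,.088,.035),90)
print(proj(w,(.439,.088,.012)))
E
```

```text
at [0.4384 0.0871 0.1474] yaw 90.0 t 4.05 F [ 0.3  0.  -2.2] op 0.061 -> shift cm [-0.06  0.09 11.24] turn 0.0
[284.58725123 207.97635962]
```

View pics/w3.png

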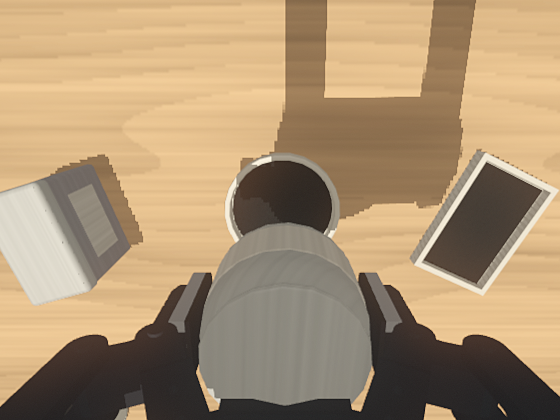

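The coaster rim spans columns 225–341 with its top edge at row 153, so it lies right below the held can, within 1 mm. The tray is at right, the tin at left. Now I'll lower.

>>> servo_tool(increments=[[[5.5, 0, 0, 3, 0], [5.5, 0, 0, 6, 0], [5.5, 0, 0, 9, 0], [5.5, 0, 0, 10.5, 0], [5.5, 0, 0, 11.0, 0]]])

```text
t: 4.55
tool_pos: [0.4367, 0.0872, 0.035]
tool_rot: [0.002, -3.137, 0.0]
contact_force: [-0.3, 0.4, -2.8]
opening: 0.0605
grip_force: 44.7
```

>>> servo_tool(increments=[[[5.5, 0, 0, 0, 0], [5.5, 0, 0, 0.1, 0], [5.5, 0, 0, 0.25, 0], [5.5, 0, 0, 0.4, 0], [5.5, 0, 0, 0.4, 0]]])

```text
t: 5.05
tool_pos: [0.438, 0.0867, 0.0337]
tool_rot: [-0.0, 3.141, -0.0]
contact_force: [0.5, 0.2, -3.0]
opening: 0.0609
grip_force: 44.8
```

>>> servo_tool(increments=[[[5.5, 0, 0, 0.05, 0], [5.5, 0, 0, 0.1, 0], [5.5, 0, 0, 0.15, 0], [5.5, 0, 0, 0.15, 0]]])

```text
t: 5.45
tool_pos: [0.4379, 0.0867, 0.0327]
tool_rot: [0.0, -3.141, 0.0]
contact_force: [-4.3, 0.2, 6.3]
opening: 0.0606
grip_force: 45.5
```

>>> servo_tool(increments=[[[7, 0, 0, 0, 0], [8.5, 0, 0, 0, 0], [8.5, 0, 0, 0, 0], [8.5, 0, 0, 0, 0], [8.5, 0, 0, -1, 0]]])

```text
t: 5.95
tool_pos: [0.4364, 0.0867, 0.0408]
tool_rot: [0.0, -3.138, 0.0]
contact_force: [0.3, -1.4, -1.1]
opening: 0.085
grip_force: 0.0
```

>>> servo_tool(increments=[[[8.5, 0, 0, -3, 0], [8.5, 0, 0, -7, 0], [8.5, 0, 0, -11, 0], [8.5, 0, 0, -15, 0], [8.5, 0, 0, -17, 0]]])

```text
t: 6.45
tool_pos: [0.4393, 0.0868, 0.2172]
tool_rot: [-0.001, 3.134, 0.0]
contact_force: [-0.0, 0.4, 0.6]
opening: 0.085
grip_force: 0.0
```

>>> servo_tool(increments=[[[8.5, 0, 0, 0, 0], [8.5, 0, 0, 0, 0], [8.5, 0, 0, 0, 0]]])

```text
t: 6.75
tool_pos: [0.4367, 0.0867, 0.2101]
tool_rot: [0.0, -3.139, 0.0]
contact_force: [0.2, -0.1, 0.4]
opening: 0.0851
grip_force: 0.0
```

```bash
python3 - <<'E'
from h import *
from station import ctrl
w=wcam(ctrl,'w4');go(ctrl,(.445,-.061,.18),90)
print(proj(w,(.438,.087,.012)),proj(w,(.438,.087,.058)))
E
```

```text
at [0.4366 0.0867 0.2098] yaw 90.0 t 6.8 F [-0.4 -0.3  0.2] op 0.0852 -> shift cm [ -0.85 -14.77   2.98] turn 0.0
[283.86493008 188.13404783] [283.72476103 202.45444124]
```

View pics/w4.png

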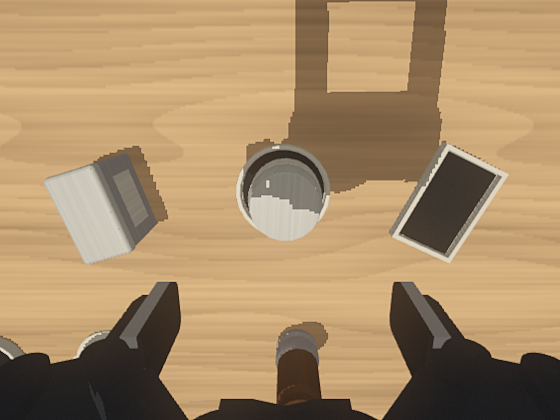

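The can stands inside the coaster, can centred at column 287 and coaster at 283. The tin's top corners are at about (45,181),(97,165),(132,250),(88,263). The tray's rim corners are at (446,144),(508,176),(450,262),(390,236).

```bash
python3 - <<'E'
from h import *
from station import ctrl
w=pickle.load(open('w4.pkl','rb'))
for nm,c,z in(('tin',[(45,181),(97,165),(132,250),(88,263)],.068),('tray',[(446,144),(508,176),(450,262),(390,236)],.012)):
    p=np.array([ray(w,*q,z)[:2] for q in c]);e=p-np.roll(p,1,0)
    print(nm,p.mean(0).round(4),np.linalg.norm(e,axis=1).round(4),np.degrees(np.arctan2(e[:,1],e[:,0])).round(1))
go(ctrl,(.444,-.061,.14),107)
E
```

```text
tin [ 0.4462 -0.0595] [0.0697 0.042  0.0693 0.038 ] [-162.6  106.5   14.2  -72.8]
tray [0.455  0.2367] [0.0948 0.0654 0.0931 0.0657] [ 154.4   64.5  -25.4 -114. ]
at [0.4366 0.0867 0.2098] yaw 90.0 t 6.8 F [-0.4 -0.3  0.2] op 0.0852 -> shift cm [ -0.76 -14.76   6.98] turn -17.0
```

>>> servo_tool(increments=[[[8.5, -0.2, -4, 0, -4], [8.5, -0.4, -8, 0, -8], [8.5, -0.7, -12, 2, -13], [8.5, -0.95, -14.6, 5, -16.5], [8.5, -0.95, -14.6, 6, -16.5]]])

```text
t: 7.3
tool_pos: [0.4448, -0.0611, 0.1473]
tool_rot: [0.445, -3.103, -0.004]
contact_force: [-0.5, 0.4, 0.1]
opening: 0.0852
grip_force: 0.0
```

>>> servo_tool(increments=[[[8.5, 0, 0, 0, 0], [8.5, 0, 0, 0, 0], [8.5, 0, 0, 0, 0]]])

```text
t: 7.6
tool_pos: [0.4479, -0.0586, 0.1529]
tool_rot: [-0.453, 3.107, -0.001]
contact_force: [0.3, -0.3, -0.7]
opening: 0.0849
grip_force: 0.0
```

```bash
python3 - <<'E'
from h import *
from station import ctrl
w=wcam(ctrl,'w5');go(ctrl,(.4462,-.0595,.036),106.5)
im=w['img'];hsv=cv2.cvtColor(im,cv2.COLOR_RGB2HSV)
m=(hsv[...,1]<60)&(hsv[...,2]>70);m[280:]=0
for s,c,l in blobs(m,400):
    cn=cv2.findContours(l.astype(np.uint8),0,1)[0][0];print(s,c.round(1),cv2.minAreaRect(cn))
print([proj(w,(.4462,-.0595,z)).round(1) for z in(.068,0)])
E
```

```text
at [ 0.448  -0.0587  0.1531] yaw 106.6 t 7.65 F [-0.4 -0.5 -0.3] op 0.0849 -> shift cm [ 0.22 -0.02 11.71] turn 0.1
[   0  109   58   64 1762] [ 35.1 135.6] ((31.271921157836914, 134.54795837402344), (64.28610229492188, 47.881839752197266), 74.1808090209961)
[ 241  152   71  128 8468] [276.8 215.7] ((276.0, 215.5), (127.0, 70.0), 90.0)
[ 404  192  137   88 8193] [472.1 243.2] ((472.0, 235.49996948242188), (135.99996948242188, 86.99998474121094), -0.0)
[array([282.6, 227.6]), array([283.1, 197.1])]
```

View pics/w5.png

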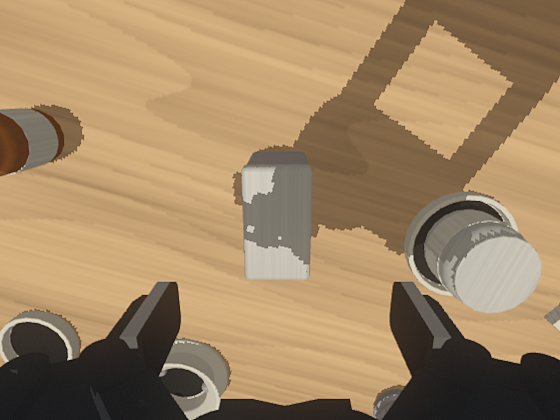

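The tin's top face spans columns 242–311 and rows 166–280, and it is aligned. I'll shift y by −3 mm and x by +4.5 mm.

>>> servo_tool(increments=[[[8.5, 0.45, -0.3, 2, 0], [8.5, 0.45, -0.3, 5, 0], [8.5, 0.45, -0.3, 8, 0], [8.5, 0.45, -0.3, 11, 0], [8.5, 0.45, -0.3, 11.6, 0]]])

```text
t: 8.15
tool_pos: [0.4417, -0.0622, 0.0333]
tool_rot: [0.452, -3.104, -0.004]
contact_force: [-1.1, 0.2, -0.0]
opening: 0.0849
grip_force: 0.0
```

>>> servo_tool(increments=[[[7, 0, 0, 0, 0], [3.3, 0, 0, 0, 0], [3.3, 0, 0, 0, 0], [3.3, 0, 0, 0, 0], [3.3, 0, 0, 0, 0]]])

```text
t: 8.65
tool_pos: [0.4456, -0.064, 0.038]
tool_rot: [-0.451, 3.105, -0.002]
contact_force: [-0.2, -0.8, 6.8]
opening: 0.0395
grip_force: 41.3
```

>>> servo_tool(increments=[[[3.3, 0, 0, 0, 0], [3.3, 0, 0, 0, 0], [3.3, 0, 0, 0, 0]]])

```text
t: 8.95
tool_pos: [0.4456, -0.064, 0.038]
tool_rot: [-0.451, 3.106, -0.002]
contact_force: [-0.3, 0.7, 7.1]
opening: 0.0397
grip_force: 41.3
```

>>> servo_tool(increments=[[[3.3, 0, 0, -1, 0], [3.3, 0, 0, -4, 0], [3.3, 0, 0, -8, 0], [3.3, 0, 0, -12, 0], [3.3, 0, 0, -13, 0]]])

```text
t: 9.45
tool_pos: [0.4462, -0.0642, 0.1715]
tool_rot: [-0.45, 3.101, -0.006]
contact_force: [1.6, -0.1, -0.5]
opening: 0.0396
grip_force: 40.8
```

```bash
python3 - <<'E'
from h import *
from station import ctrl
go(ctrl,(.454,.12,.17),64.8);go(ctrl,(.454,.236,.17),64.8)
E
```

```text
at [ 0.4462 -0.0642  0.1715] yaw 106.5 t 9.45 F [ 1.6 -0.1 -0.5] op 0.0396 -> shift cm [-5.98 17.44  0.1 ] turn 41.7
at [ 0.4462 -0.0642  0.1715] yaw 106.5 t 9.45 F [ 1.6 -0.1 -0.5] op 0.0396 -> shift cm [-9.28 28.56  0.07] turn 41.7
```

>>> servo_tool(increments=[[[3.3, -1, 2.8, 0, 0], [3.3, -2, 6, 0, 0], [3.3, -3, 9.2, 0, 0], [3.3, -3.9, 12, 0, 0], [3.3, -4.6, 14.3, 0, 0]]])

```text
t: 9.95
tool_pos: [0.4461, 0.0882, 0.1646]
tool_rot: [0.452, -3.107, -0.001]
contact_force: [-0.4, 0.5, -2.1]
opening: 0.0399
grip_force: 41.0
```

>>> servo_tool(increments=[[[3.3, -1, 2.8, 0, 8.3], [3.3, -2, 6, 0, 16.6], [3.3, -3, 9.2, 0, 25], [3.3, -3.9, 12, 0, 33.4], [3.3, -4.7, 14.3, 0, 41.7]]])

```text
t: 10.45
tool_pos: [0.4505, 0.2385, 0.1644]
tool_rot: [-0.692, -3.062, 0.002]
contact_force: [0.9, 0.4, -1.8]
opening: 0.0394
grip_force: 40.9
```

>>> servo_tool(increments=[[[3.3, 0, 0, 0, 0], [3.3, 0, 0, 0, 0], [3.3, 0, 0, 0, 0], [3.3, 0, 0, 0, 0]]])

```text
t: 10.85
tool_pos: [0.4515, 0.2363, 0.1655]
tool_rot: [-0.686, -3.065, 0.001]
contact_force: [0.4, 0.5, -1.6]
opening: 0.0395
grip_force: 41.0
```

```bash
python3 - <<'E'
from h import *
from station import ctrl
w=wcam(ctrl,'w6');go(ctrl,(.454,.236,.042),64.8);print(proj(w,(.454,.236,.012)))
a=np.radians(-25.2);c,s=np.cos(a),np.sin(a)
for x,y in((.048,.032),(.048,-.032),(-.048,-.032),(-.048,.032)):print(proj(w,(.454+c*x-s*y,.236+s*x+c*y,.012)).round(0))
E
```

```text
at [0.4516 0.2363 0.1656] yaw 64.8 t 10.9 F [ 0.3 -0.  -1.8] op 0.0395 -> shift cm [-0.23  0.08 12.36] turn -0.0
[284.40588511 203.38191948]
[323. 259.]
[246. 259.]
[241. 141.]
[327. 142.]
```

View pics/w6.png

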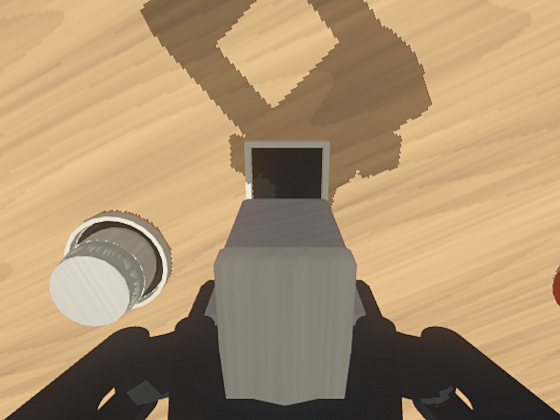

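The tray's far rim corners are at (245,141) and (330,141), about 3.5 px right of prediction, so I'll add 2.5 mm in y. The tin is aligned with the tray.

>>> servo_tool(increments=[[[3.3, -0.2, 0.3, 3, 0], [3.3, -0.2, 0.3, 6.5, 0], [3.3, -0.2, 0.3, 10, 0], [3.3, -0.2, 0.3, 11.5, 0], [3.3, -0.2, 0.3, 11.9, 0]]])

```text
t: 11.4
tool_pos: [0.4533, 0.2381, 0.0448]
tool_rot: [-0.685, -3.062, 0.004]
contact_force: [-0.3, 0.2, -1.2]
opening: 0.0398
grip_force: 41.1
```

>>> servo_tool(increments=[[[3.3, 0, 0, 0, 0], [3.3, 0, 0, 0, 0], [3.3, 0, 0, 0.1, 0], [3.3, 0, 0, 0.2, 0], [3.3, 0, 0, 0.2, 0]]])

```text
t: 11.9
tool_pos: [0.4551, 0.2392, 0.0454]
tool_rot: [0.685, 3.065, 0.001]
contact_force: [-0.5, -0.1, -1.8]
opening: 0.0399
grip_force: 41.1
```

>>> servo_tool(increments=[[[3.3, 0, 0, 0.1, 0], [3.3, 0, 0, 0.2, 0], [3.3, 0, 0, 0.3, 0], [3.3, 0, 0, 0.35, 0], [3.3, 0, 0, 0.35, 0]]])

```text
t: 12.4
tool_pos: [0.4547, 0.2391, 0.0421]
tool_rot: [-0.685, -3.065, 0.001]
contact_force: [-4.0, -1.1, 5.1]
opening: 0.0395
grip_force: 42.0
```

>>> servo_tool(increments=[[[3.3, 0, 0, 0, 0]]])

```text
t: 12.5
tool_pos: [0.4547, 0.2391, 0.0421]
tool_rot: [-0.685, -3.065, 0.001]
contact_force: [-2.9, -0.9, 5.8]
opening: 0.0395
grip_force: 42.0
```

>>> servo_tool(increments=[[[5, 0, 0, 0, 0], [8.5, 0, 0, 0, 0], [8.5, 0, 0, 0, 0], [8.5, 0, 0, 0, 0], [8.5, 0, 0, -0.5, 0]]])

```text
t: 13.0
tool_pos: [0.4541, 0.2388, 0.0457]
tool_rot: [-0.685, -3.065, 0.001]
contact_force: [-1.3, -0.5, -0.1]
opening: 0.0852
grip_force: 0.0
```

>>> servo_tool(increments=[[[8.5, 0, 0, -3, 0], [8.5, 0, 0, -7, 0], [8.5, 0, 0, -11, 0], [8.5, 0, 0, -15, -5], [8.5, 0, 0, -15, -12]]])

```text
t: 13.5
tool_pos: [0.4583, 0.2404, 0.2045]
tool_rot: [0.352, 3.11, 0.009]
contact_force: [0.9, 0.7, 0.1]
opening: 0.0848
grip_force: 0.0
```

>>> servo_tool(increments=[[[8.5, 0, 0, 0, -8], [8.5, 0, 0, 0, -13.2], [8.5, 0, 0, 0, -13.2], [8.5, 0, 0, 0, -13.2]]])

```text
t: 13.9
tool_pos: [0.4547, 0.239, 0.1964]
tool_rot: [0.003, 3.141, 0.0]
contact_force: [-0.2, 0.0, 0.4]
opening: 0.0849
grip_force: 0.0
```

```bash
python3 - <<'E'
from h import *
from station import ctrl
w=wcam(ctrl,'w7');go(ctrl,(.610,.102,.19),90)
E
```

```text
at [0.4547 0.239  0.1964] yaw 89.9 t 13.95 F [ 0.3 -1.2  0.8] op 0.0851 -> shift cm [-15.55 -13.68   0.64] turn -0.1
```

View pics/w7.png

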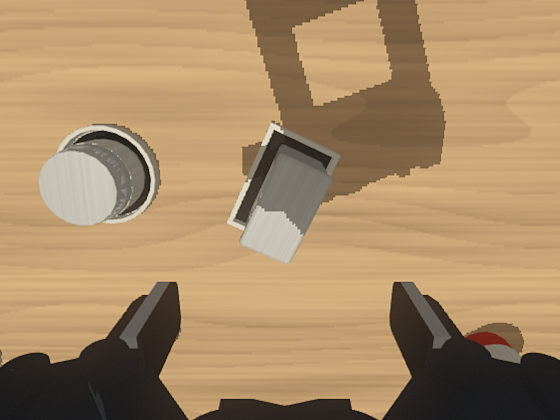

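The tin stands in the tray with dark liner visible all round, and the grasp height confirms 4 mm floor contact. Next is the mill.

>>> servo_tool(increments=[[[8.5, -3.5, -3, 0, 0], [8.5, -7.5, -6.5, 0, 0], [8.5, -11, -9.5, 0, 0], [8.5, -14, -12, 0, 0], [8.5, -15.5, -13.7, 0, 0]]])

```text
t: 14.45
tool_pos: [0.6116, 0.1, 0.1962]
tool_rot: [0.004, 3.141, -0.0]
contact_force: [-0.5, 0.6, -0.5]
opening: 0.085
grip_force: 0.0
```

>>> servo_tool(increments=[[[8.5, 0, 0, 0, 0], [8.5, 0, 0, 0, 0], [8.5, 0, 0, 0, 0], [8.5, 0, 0, 0, 0]]])

```text
t: 14.85
tool_pos: [0.6089, 0.1033, 0.1963]
tool_rot: [0.003, -3.141, -0.0]
contact_force: [0.2, -0.6, -0.3]
opening: 0.0849
grip_force: 0.0
```

```bash
python3 - <<'E'
from h import *
from station import ctrl
w=wcam(ctrl,'w8');go(ctrl,(.610,.102,.058),90);print(proj(w,(.61,.102,.108)),proj(w,(.61,.102,0)))
E
```

```text
at [0.609  0.1031 0.1964] yaw 90.1 t 14.9 F [ 0.6  0.8 -0.1] op 0.0853 -> shift cm [-0.1  -0.12 13.84] turn 0.1
[280.81044075 230.81166123] [282.01107671 187.81581786]
```

View pics/w8.png

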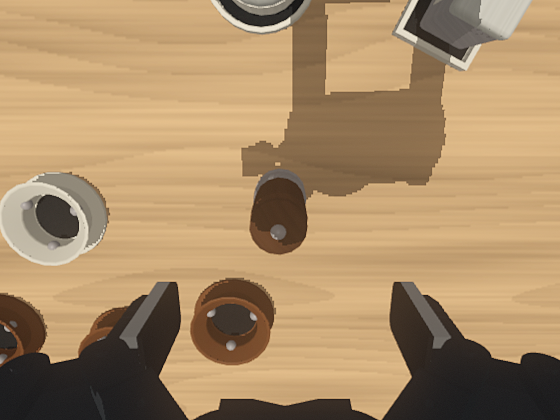

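The mill's button is at (278.5,231) and its axis is just left of centre. The white dock is at (44,223). I'll grasp the mill.

>>> servo_tool(increments=[[[8.5, -0.1, -0.25, 3, 0], [8.5, -0.1, -0.25, 6.5, 0], [8.5, -0.1, -0.25, 10, 0], [8.5, -0.1, -0.25, 13, 0], [8.5, -0.1, -0.25, 13.8, 0]]])

```text
t: 15.4
tool_pos: [0.6073, 0.1001, 0.0541]
tool_rot: [0.002, -3.134, 0.0]
contact_force: [-1.1, -0.7, -0.5]
opening: 0.0851
grip_force: 0.0
```

>>> servo_tool(increments=[[[7, 0, 0, 0, 0], [3.3, 0, 0, 0, 0], [3.3, 0, 0, 0, 0], [3.3, 0, 0, 0, 0], [3.3, 0, 0, 0, 0]]], newtons=60)

```text
t: 15.9
tool_pos: [0.6126, 0.0996, 0.0612]
tool_rot: [-0.0, 3.137, 0.0]
contact_force: [-1.2, -0.8, 7.2]
opening: 0.0387
grip_force: 60.4
```

>>> servo_tool(increments=[[[3.3, 0, 0, 0, 0], [3.3, 0, 0, 0, 0], [3.3, 0, 0, 0, 0]]])

```text
t: 16.2
tool_pos: [0.6126, 0.0996, 0.0611]
tool_rot: [-0.0, 3.137, 0.0]
contact_force: [-0.9, 0.2, 5.4]
opening: 0.0386
grip_force: 60.5
```

>>> servo_tool(increments=[[[3.3, 0, 0, -1, 0], [3.3, 0, 0, -3, 0], [3.3, 0, 0, -6, 0], [3.3, 0, 0, -9, 0], [3.3, 0, 0, -9, 0]]])

```text
t: 16.7
tool_pos: [0.6138, 0.0998, 0.1544]
tool_rot: [-0.0, 3.132, 0.001]
contact_force: [0.6, -1.0, -1.3]
opening: 0.0391
grip_force: 60.5
```

```bash
python3 - <<'E'
from h import *
from station import ctrl
w=pickle.load(open('w8.pkl','rb'));print(ray(w,44,223,.03))
go(ctrl,(.630,-.097,.15),90)
E
```

```text
[ 0.63311045 -0.09660683  0.03      ]
at [0.6138 0.0998 0.1544] yaw 90.0 t 16.7 F [ 0.6 -1.  -1.3] op 0.0391 -> shift cm [ -1.61 -19.68   0.44] turn 0.0
```

>>> servo_tool(increments=[[[3.3, -0.3, -4, 0, 0], [3.3, -0.7, -8.5, 0, 0], [3.3, -1.1, -13, 0, 0], [3.3, -1.5, -17, 0, 0], [3.3, -1.7, -19.7, 0, 0]]])

```text
t: 17.2
tool_pos: [0.627, -0.0999, 0.1469]
tool_rot: [-0.002, -3.14, -0.0]
contact_force: [0.5, 0.5, -1.3]
opening: 0.0389
grip_force: 60.8
```

>>> servo_tool(increments=[[[3.3, 0, 0, 0, 0], [3.3, 0, 0, 0, 0], [3.3, 0, 0, 0, 0], [3.3, 0, 0, 0, 0]]])

```text
t: 17.6
tool_pos: [0.6275, -0.0961, 0.1478]
tool_rot: [0.003, -3.141, -0.001]
contact_force: [0.0, -1.0, -2.2]
opening: 0.0384
grip_force: 60.8
```

```bash
python3 - <<'E'
from h import *
from station import ctrl
w=wcam(ctrl,'w9');go(ctrl,(.632,-.097,.065),90);print(proj(w,(.632,-.097,.03)),[proj(w,(.632+a,-.097+b,.03)).round(0) for a,b in((-.038,0),(.038,0),(0,-.038),(0,.038))])
E
```

```text
at [ 0.6277 -0.0962  0.148 ] yaw 90.1 t 17.65 F [ 0.9 -0.2 -1.1] op 0.0389 -> shift cm [-0.44 -0.09  8.3 ] turn 0.1
[281.70741066 220.33540168] [array([282., 166.]), array([282., 270.]), array([227., 220.]), array([336., 220.])]
```

View pics/w9.png

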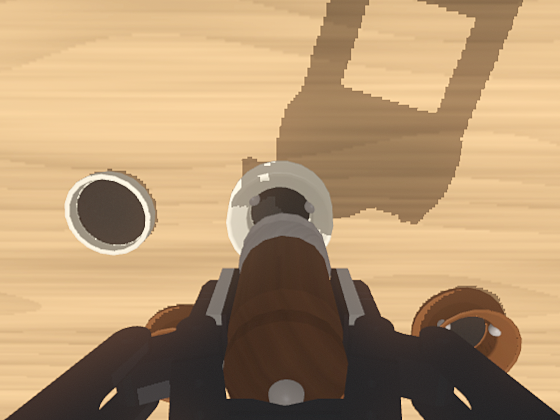

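The dock rim spans columns 227–333 below the mill's foot and the narrow coaster is at (110,213). I'll check the x alignment by edge profile and from the button.

```bash
python3 - <<'E'
from h import *
w=pickle.load(open('w9.pkl','rb'))
for u in(272,280,288):print(u,w['img'][154:200,u].astype(int).sum(1)//3)
print('base/rim out/rim in/well18 near edge v',[proj(w,(.632-r,-.097,z)).round(1)[1] for r,z in((.038,0),(.038,.03),(.0335,.03),(.024,.018))])
print('well sides u',[proj(w,(.632,-.097+r,.018)).round(1) for r in(-.024,.024)])
print('button',ray(w,287,392,.195),'jarc',ray(w,111,213,.012))
b=pickle.load(open('w8.pkl','rb'));print('w8 base near', [proj(b,(.632-r,-.097,z)).round(1) for r,z in((.038,0),(.038,.03))])
print('col44', b['img'][160:215,44].astype(int).sum(1)//3)
E
```

```text
272 [183 184 185 187 189 191 180 193 198 152 157 158 158 159 158 158 157 158
 163 163 155 154 151 149 149 148 149 148 148 148 148 148 153 137  79  51
  57  57  58  57  57  57  63  69  68  68]
280 [118 118 120 121 121 120 130 152 162 158 158 158 159 158 158 158 157 158
 165 162 154 153 150 147 148 148 147 148 147 146 148 152 136  78  50  56
  56  56  54  55  56  53  55  54  56  55]
288 [116 117 118 121 126 127 126 144 160 159 158 158 158 158 157 157 157 156
 160 163 157 153 151 148 147 148 147 147 147 147 147 148 152 141  90  46
  52  54  54  53  55  54  54  52  52  53]
base/rim out/rim in/well18 near edge v [np.float64(158.5), np.float64(166.1), np.float64(172.8), np.float64(182.6)]
well sides u [array([248.7, 214.8]), array([314.9, 215. ])]
button [ 0.62149788 -0.09440965  0.195     ] jarc [ 0.63277332 -0.22353322  0.012     ]
w8 base near [array([ 55.9, 169.7]), array([ 33.7, 177.1])]
col44 [169 168 168 168 166 163 160 162 163 165 167 164 135 130 173 157 128 133
 135 134 133 130 134 187 219 213 203 191 193 193 192 192 193 195 195 156
  34  46  45  46  52  51  52  52  52  53  53  53  53  54  53  52  53  53
  53]
```

>>> servo_tool(increments=[[[3.3, -0.8, -0.15, 1, 0], [3.3, -0.8, -0.15, 2.5, 0], [3.3, -0.8, -0.15, 4, 0], [3.3, -0.8, -0.15, 5, 0], [3.3, -0.8, -0.15, 5, 0]]])

```text
t: 18.15
tool_pos: [0.6337, -0.0984, 0.0946]
tool_rot: [0.0, -3.136, -0.002]
contact_force: [-1.2, -0.2, -3.1]
opening: 0.0385
grip_force: 60.8
```

>>> servo_tool(increments=[[[3.3, 0, 0, 0.3, 0], [3.3, 0, 0, 0.6, 0], [3.3, 0, 0, 0.9, 0], [3.3, 0, 0, 1.2, 0], [3.3, 0, 0, 1.2, 0]]])

```text
t: 18.65
tool_pos: [0.6356, -0.0989, 0.086]
tool_rot: [0.0, -3.141, -0.0]
contact_force: [-0.2, 0.0, -1.7]
opening: 0.0384
grip_force: 60.8
```

>>> servo_tool(increments=[[[3.3, 0, 0, 0.2, 0], [3.3, 0, 0, 0.4, 0], [3.3, 0, 0, 0.5, 0], [3.3, 0, 0, 0.5, 0]]])

```text
t: 19.05
tool_pos: [0.6357, -0.0988, 0.081]
tool_rot: [0.0, -3.141, -0.0]
contact_force: [-0.4, 0.0, -2.0]
opening: 0.0385
grip_force: 60.8
```

>>> servo_tool(increments=[[[3.3, 0, 0, 0.15, 0], [3.3, 0, 0, 0.3, 0], [3.3, 0, 0, 0.4, 0], [3.3, 0, 0, 0.4, 0]]])

```text
t: 19.45
tool_pos: [0.6356, -0.0989, 0.0771]
tool_rot: [0.0, -3.141, -0.0]
contact_force: [-0.7, -0.1, -2.2]
opening: 0.0391
grip_force: 60.8
```

>>> servo_tool(increments=[[[3.3, 0, 0, 0.1, 0], [3.3, 0, 0, 0.2, 0], [3.3, 0, 0, 0.3, 0], [3.3, 0, 0, 0.3, 0]]])

```text
t: 19.85
tool_pos: [0.6363, -0.0992, 0.0749]
tool_rot: [-0.0, 3.14, -0.001]
contact_force: [-1.4, -0.2, 2.5]
opening: 0.0386
grip_force: 61.2
```

Contact comes at 0.075, just where the balls should stop it, with almost no side force. I'll press on.

>>> servo_tool(increments=[[[3.3, 0, 0, 0.1, 0], [3.3, 0, 0, 0.25, 0], [3.3, 0, 0, 0.4, 0], [3.3, 0, 0, 0.4, 0]]])

```text
t: 20.25
tool_pos: [0.6367, -0.0991, 0.0711]
tool_rot: [-0.0, 3.139, -0.001]
contact_force: [0.6, -0.7, 2.0]
opening: 0.0386
grip_force: 61.2
```

>>> servo_tool(increments=[[[3.3, 0, 0, 0.1, 0], [3.3, 0, 0, 0.25, 0], [3.3, 0, 0, 0.4, 0], [3.3, 0, 0, 0.4, 0]]])

```text
t: 20.65
tool_pos: [0.6351, -0.0987, 0.0652]
tool_rot: [0.0, -3.14, -0.001]
contact_force: [1.1, -0.3, 0.8]
opening: 0.039
grip_force: 61.0
```

>>> servo_tool(increments=[[[3.3, 0, 0, 0.1, 0], [3.3, 0, 0, 0.2, 0], [3.3, 0, 0, 0.25, 0], [3.3, 0, 0, 0.25, 0]]])

```text
t: 21.05
tool_pos: [0.6356, -0.0988, 0.0651]
tool_rot: [0.0, -3.14, -0.001]
contact_force: [-5.3, 0.1, 9.8]
opening: 0.0387
grip_force: 61.8
```

The mill is on the dock floor (z 0.065, 10 N). I'll release it and go to the jar.

>>> servo_tool(increments=[[[5, 0, 0, 0, 0], [8.5, 0, 0, 0, 0], [8.5, 0, 0, 0, 0], [8.5, 0, 0, 0, 0], [8.5, 0, 0, -0.5, 0]]], newtons=40)

```text
t: 21.55
tool_pos: [0.6351, -0.0987, 0.0678]
tool_rot: [0.0, -3.14, -0.001]
contact_force: [0.1, 0.1, 0.1]
opening: 0.0852
grip_force: 0.0
```

>>> servo_tool(increments=[[[8.5, 0, 0, -2, 0], [8.5, 0, 0, -5, 0], [8.5, 0, 0, -9, 0], [8.5, 0, 0, -12, 0], [8.5, 0, 0, -13, 0]]])

```text
t: 22.05
tool_pos: [0.6379, -0.0994, 0.2041]
tool_rot: [-0.0, 3.134, -0.003]
contact_force: [1.0, 0.4, 0.4]
opening: 0.0849
grip_force: 0.0
```

>>> servo_tool(increments=[[[8.5, 4, -3, 0, 0], [8.5, 8.5, -6.5, 0, 0], [8.5, 12.5, -10, 0, 0], [8.5, 16.5, -13, 0, 0], [8.5, 18.5, -14.4, 0, 0]]])

```text
t: 22.55
tool_pos: [0.4482, -0.2439, 0.1973]
tool_rot: [-0.002, -3.14, -0.001]
contact_force: [0.3, 0.4, 0.6]
opening: 0.0847
grip_force: 0.0
```

>>> servo_tool(increments=[[[8.5, 0, 0, 0, 0], [8.5, 0, 0, 0, 0], [8.5, 0, 0, 0, 0], [8.5, 0, 0, 0, 0]]])

```text
t: 22.95
tool_pos: [0.4515, -0.2422, 0.1985]
tool_rot: [0.003, -3.141, -0.001]
contact_force: [-0.6, 0.3, -1.0]
opening: 0.0854
grip_force: 0.0
```

```bash
python3 - <<'E'
from h import *
from station import ctrl
w=wcam(ctrl,'w10');go(ctrl,(.450,-.242,.04),90)
hsv=cv2.cvtColor(w['img'],cv2.COLOR_RGB2HSV);m=((hsv[...,0]<5)|(hsv[...,0]>174))&(hsv[...,1]>150)
m[300:]=0
for s,c,l in blobs(m,100):print(s,c.round(1),ray(w,*c,.085).round(4))
print(proj(w,(.45,-.242,.085)),proj(w,(.4685,-.242,.085)),proj(w,(.45,-.242,0)))
E
```

```text
at [ 0.4515 -0.2423  0.1985] yaw 90.1 t 23.0 F [ 0.2 -0.3  0.1] op 0.085 -> shift cm [ 0.15  0.02 15.85] turn 0.1
[ 252  187   52   54 2184] [277.9 214.1] [ 0.4501 -0.2457  0.085 ]
[283.3068777  214.02572394] [283.2758503  239.38948111] [283.61119877 184.4395127 ]
```

>>> servo_tool(increments=[[[8.5, 0.1, -0.33, 3, 0], [8.5, 0.1, -0.33, 7, 0], [8.5, 0.1, -0.33, 11, 0], [8.5, 0.1, -0.33, 14.5, 0], [8.5, 0.1, -0.33, 15.7, 0]]])

```text
t: 23.5
tool_pos: [0.4478, -0.2438, 0.0375]
tool_rot: [0.002, -3.135, -0.007]
contact_force: [-0.0, -0.4, 0.3]
opening: 0.0851
grip_force: 0.0
```

>>> servo_tool(increments=[[[7, 0, 0, 0, 0], [3.3, 0, 0, 0, 0], [3.3, 0, 0, 0, 0], [3.3, 0, 0, 0, 0], [3.3, 0, 0, 0, 0]]])

```text
t: 24.0
tool_pos: [0.4517, -0.2473, 0.0445]
tool_rot: [-0.0, 3.137, -0.004]
contact_force: [0.3, 1.9, 7.0]
opening: 0.0388
grip_force: 40.9
```

>>> servo_tool(increments=[[[3.3, 0, 0, 0, 0], [3.3, 0, 0, 0, 0], [3.3, 0, 0, 0, 0]]])

```text
t: 24.3
tool_pos: [0.4516, -0.2473, 0.0445]
tool_rot: [-0.0, 3.137, -0.004]
contact_force: [0.1, 1.8, 6.6]
opening: 0.0388
grip_force: 40.9
```

>>> servo_tool(increments=[[[3.3, 0, 0, -1, 0], [3.3, 0, 0, -4, 0], [3.3, 0, 0, -8, 0], [3.3, 0, 0, -12, 0], [3.3, 0, 0, -12.5, 0]]])

```text
t: 24.8
tool_pos: [0.4525, -0.2483, 0.174]
tool_rot: [-0.0, 3.132, -0.011]
contact_force: [0.6, -0.5, -0.1]
opening: 0.0386
grip_force: 40.6
```

```bash
python3 - <<'E'
from h import *
from station import ctrl
go(ctrl,(.632,-.2245,.16),90)
E
```

```text
at [ 0.4525 -0.2483  0.174 ] yaw 90.0 t 24.8 F [ 0.6 -0.5 -0.1] op 0.0386 -> shift cm [-17.94   2.39   1.55] turn 0.0
```

>>> servo_tool(increments=[[[3.3, -3.5, 0.5, 0, 0], [3.3, -7.5, 1, 0, 0], [3.3, -11.5, 1.5, 0, 0], [3.3, -15.5, 2.1, 0, 0], [3.3, -18, 2.4, 0, 0]]])

```text
t: 25.3
tool_pos: [0.6315, -0.2213, 0.1659]
tool_rot: [0.002, -3.141, -0.001]
contact_force: [-0.2, -0.4, -1.0]
opening: 0.0386
grip_force: 40.5
```

>>> servo_tool(increments=[[[3.3, 0, 0, 0, 0], [3.3, 0, 0, 0, 0], [3.3, 0, 0, 0, 0], [3.3, 0, 0, 0, 0]]])

```text
t: 25.7
tool_pos: [0.6287, -0.2224, 0.1666]
tool_rot: [-0.001, -3.141, -0.0]
contact_force: [0.1, -0.4, -0.8]
opening: 0.0388
grip_force: 40.5
```

```bash
python3 - <<'E'
from h import *
from station import ctrl
w=wcam(ctrl,'w11');go(ctrl,(.632,-.2245,.049),90)
print(proj(w,(.632,-.2245,.012)),[proj(w,(.632+a,-.2245+b,.012)).round(0) for a,b in((-.032,0),(-.028,0),(0,-.032),(0,.032))])
hsv=cv2.cvtColor(w['img'],cv2.COLOR_RGB2HSV)
m=(hsv[...,2]<95)&(hsv[...,1]<130);m[:130]=0;m[300:]=0;m[:,:200]=0;m[:,370:]=0
for s,c,l in blobs(m,200):print(s,c.round(1))
E
```

```text
at [ 0.6289 -0.2225  0.1668] yaw 90.0 t 25.75 F [-0.3 -0.1 -1.1] op 0.0388 -> shift cm [-0.32 -0.2  11.78] turn -0.0
[280.64115217 203.53772182] [array([280., 163.]), array([281., 168.]), array([240., 204.]), array([321., 204.])]
[ 245  173   66   60 3033] [277.4 202. ]
[225 269  15  31 247] [232.8 285.1]
[331 269  14  31 235] [336.8 285.3]
[200 280  17  20 235] [207.7 289.9]
[353 280  17  20 237] [361.6 289.8]
```

View pics/w11.png

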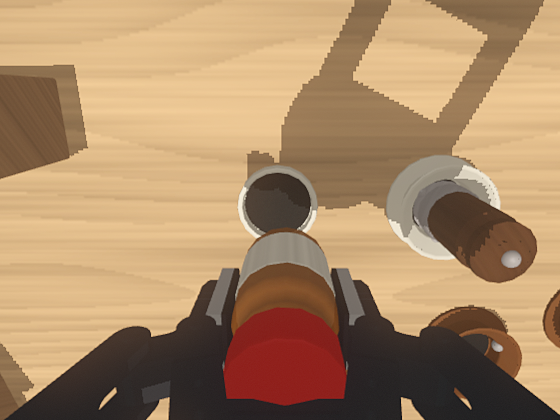

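The coaster rim spans columns 238–317 with its top at row 165, so it is about 2 mm off in each axis. The mill stands upright in its dock at right.

>>> servo_tool(increments=[[[3.3, -0.45, -0.4, 3, 0], [3.3, -0.45, -0.4, 6.5, 0], [3.3, -0.45, -0.4, 9.5, 0], [3.3, -0.45, -0.4, 11, 0], [3.3, -0.45, -0.4, 11.4, 0]]])

```text
t: 26.25
tool_pos: [0.6326, -0.2257, 0.0505]
tool_rot: [-0.0, -3.138, -0.003]
contact_force: [0.5, -0.5, -1.0]
opening: 0.0388
grip_force: 40.5
```

>>> servo_tool(increments=[[[3.3, 0, 0, 0, 0], [3.3, 0, 0, 0.1, 0], [3.3, 0, 0, 0.2, 0], [3.3, 0, 0, 0.3, 0], [3.3, 0, 0, 0.3, 0]]])

```text
t: 26.75
tool_pos: [0.6346, -0.2263, 0.0504]
tool_rot: [-0.0, 3.141, -0.001]
contact_force: [-0.1, -0.4, -1.6]
opening: 0.0387
grip_force: 40.5
```

>>> servo_tool(increments=[[[3.3, 0, 0, 0.1, 0], [3.3, 0, 0, 0.2, 0], [3.3, 0, 0, 0.3, 0], [3.3, 0, 0, 0.35, 0], [3.3, 0, 0, 0.35, 0]]])

```text
t: 27.25
tool_pos: [0.6346, -0.2262, 0.0476]
tool_rot: [0.001, -3.141, -0.0]
contact_force: [-3.2, 2.0, 4.9]
opening: 0.0388
grip_force: 41.2
```

Seated (+3.1 mm over the grasp height, with contact force). I'll release and retreat.

>>> servo_tool(increments=[[[5, 0, 0, 0, 0], [8.5, 0, 0, 0, 0], [8.5, 0, 0, 0, 0], [8.5, 0, 0, 0, 0], [8.5, 0, 0, -0.5, 0]]])

```text
t: 27.75
tool_pos: [0.6337, -0.2259, 0.0504]
tool_rot: [0.0, -3.14, -0.001]
contact_force: [-0.2, -0.8, -0.5]
opening: 0.0847
grip_force: 0.0
```

>>> servo_tool(increments=[[[8.5, 0, 0, -3, 0], [8.5, 0, 0, -7, 0], [8.5, 0, 0, -11, 0], [8.5, 0, 0, -15, 0], [8.5, 0, 0, -18, 0]]])

```text
t: 28.25
tool_pos: [0.635, -0.2265, 0.2352]
tool_rot: [-0.0, 3.138, -0.003]
contact_force: [0.0, 0.5, 0.1]
opening: 0.0848
grip_force: 0.0
```

>>> servo_tool(increments=[[[8.5, 0, 0, 0, 0], [8.5, 0, 0, 0, 0], [8.5, 0, 0, 0, 0], [8.5, 0, 0, 0, 0]]])

```text
t: 28.65
tool_pos: [0.6334, -0.2258, 0.2286]
tool_rot: [0.0, -3.138, -0.003]
contact_force: [-0.7, -1.2, -0.9]
opening: 0.0849
grip_force: 0.0
```

```bash
python3 - <<'E'
from h import *
from station import ctrl
w=wcam(ctrl,'w12');go(ctrl,(.634,-.226,.2),90)
hsv=cv2.cvtColor(w['img'],cv2.COLOR_RGB2HSV);m=((hsv[...,0]<5)|(hsv[...,0]>174))&(hsv[...,1]>150);m[300:]=0
for s,c,l in blobs(m,100):print('cap',s,c.round(1),ray(w,*c,.088).round(4))
s=ctrl.get_image('scene');d0=pickle.load(open('d0.pkl','rb'))['scene']
# sauce/carton unchanged?
df=np.abs(s['img'].astype(int)-d0['img']).sum(2)>60
print('sauce diff',df[295:340,395:442].sum(),'carton diff',df[98:152,148:202].sum())
cv2.imwrite('pics/sf.png',cv2.resize(s['img'][100:300,150:430],(784,560),interpolation=cv2.INTER_CUBIC)[:,:,::-1])
g=cv2.cvtColor(s['img'],cv2.COLOR_RGB2HSV)
mill=proj(s,(.6327,-.0988,.111));print('mill button expected in scene',mill.round(1),'unseated',proj(s,(.6327,-.0988,.121)).round(1))
x,y=[int(round(v)) for v in mill]
wood=(g[...,2]<110)&(g[...,1]>110);wood[:y-15]=0;wood[y+25:]=0;wood[:,:x-12]=0;wood[:,x+12:]=0
for q,c,l in blobs(wood,20):print('mill wood',q,c.round(1))
print('mill top rows',[tuple(s['img'][r,x]) for r in range(y-6,y+6)])
E
```

```text
at [ 0.6335 -0.2258  0.2289] yaw 90.0 t 28.7 F [-0.2  0.2 -0.1] op 0.0852 -> shift cm [-0.06 -0.02  2.89] turn 0.0
cap [ 261  181   47   49 1804] [284.  205.1] [ 0.6332 -0.2249  0.088 ]
sauce diff 0 carton diff 550
mill button expected in scene [244.7 185.8] unseated [244.5 183.7]
mill wood [238 183  16  24 277] [245.7 194.4]
mill top rows [(np.uint8(133), np.uint8(99), np.uint8(64)), (np.uint8(134), np.uint8(100), np.uint8(65)), (np.uint8(142), np.uint8(109), np.uint8(70)), (np.uint8(94), np.uint8(71), np.uint8(45)), (np.uint8(76), np.uint8(46), np.uint8(24)), (np.uint8(135), np.uint8(118), np.uint8(102)), (np.uint8(194), np.uint8(182), np.uint8(169)), (np.uint8(184), np.uint8(173), np.uint8(162)), (np.uint8(126), np.uint8(111), np.uint8(100)), (np.uint8(98), np.uint8(67), np.uint8(43)), (np.uint8(98), np.uint8(63), np.uint8(36)), (np.uint8(99), np.uint8(67), np.uint8(38))]
```

The button lies at row 186 in the scene view, as expected for a seated mill. The difference at the carton is likely the arm's shadow, so I'll check it numerically in both views.

```bash
python3 - <<'E'
from h import *
from station import ctrl
d0=pickle.load(open('d0.pkl','rb'))
for n,(y0,y1,x0,x1) in(('top',(205,270,415,520)),('scene',(90,160,140,210))):
    a=d0[n]['img'][y0:y1,x0:x1];b=ctrl.get_image(n)['img'][y0:y1,x0:x1]
    e=[cv2.Canny(cv2.cvtColor(i,cv2.COLOR_RGB2GRAY),80,160)>0 for i in(a,b)]
    df=np.abs(a.astype(int)-b).sum(2)>60;ys,xs=np.nonzero(df)
    print(n,df.sum(),(ys.min()+y0,ys.max()+y0,xs.min()+x0,xs.max()+x0) if len(ys) else'','edges',e[0].sum(),e[1].sum(),'common',(e[0]&e[1]).sum(),'mean before/after',a[df].mean(0) if len(ys) else'',b[df].mean(0) if len(ys) else'')
E
```

```text
top 4711 (np.int64(205), np.int64(269), np.int64(415), np.int64(519)) edges 213 292 common 167 mean before/after [133.71555933 102.94396094  71.64466143] [143.99214604 107.48800679  76.60921248]
scene 1057 (np.int64(90), np.int64(130), np.int64(175), np.int64(209)) edges 352 461 common 308 mean before/after [209.98486282 157.40491958  99.92904447] [55.54777673 45.45979186 36.49858089]
```

The carton's edges coincide with the first picture (308 of 352). The rest is the dark arm in front of it, so nothing has moved.

```bash
python3 -c "
from station import ctrl
print(ctrl.finish_job())"
```

```text
the job is handed in; nothing more can be done
None
```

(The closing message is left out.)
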